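# Run down the wing nut of a plaque-gluing jig

## Robot

A 7-joint arm with a two-finger parallel gripper is mounted at the origin on the work surface. World frame = base frame: x ahead of the robot, y to its left, z up, the work surface at z = 0. Lengths are in mm, angles in rad, forces in N, time in s.
With the tool pointing down it reaches from about 425 to 1025 mm from the base axis. Payload 3.6 kg.
Tool frame: the origin (TCP) lies midway between the tips of the shut fingers; the grasp point (between the pads) lies 19 mm behind it (grip_depth is the distance from the TCP to the grasp point, in mm); z points along the fingers, y is the direction in which the jaws open and shut (so a half turn about z gives the same grasp; the last joint's range is limited). The gripper opens to 85 mm and grips with 20 to 120 N. Pads are 22 mm wide; open, the fingers measure 114 mm over their backs; the gripper's body (76 mm by 85 mm) begins 54 mm behind the grasp point. The pads swing forward as they close: fully open they stand 13 mm farther back than shut.
Start: joints at [1.085, 0.591, 0.048, 1.609, -0.033, 0.943, -0.034], TCP at [277.515, -669.787, 231.302] pointing down, gripper open.
Joint ranges: [-2.69, 2.69], [-0.47, 2.24], [-1.27, 1.36], [0.19, 2.51], [-1.53, 4.68], [0.08, 2.07], [-3.09, 3.09]. Speed limits (rad/s): [2.57, 2.57, 3.14, 3.14, 3.14, 3.14, 3.14].

## Interface

Orientations are given as a unit quaternion [x, y, z, w].
In Python, from cell import state, snapshot, get_calibration, finish_job, grip_depth gives the robot as it stands.
- The arm moves only by the tool jog_arm, never from a script. Its argument "increments" is a list of rows, each an object of numbers: "x", "y", "z": the shift along the tool's x, y, z in mm; "spin": the turn about the tool's z in rad; "gripper": the opening in per cent of the stroke, from 0 (shut) to 100 (fully open). A call has 1 to 20 rows; each row shifts and turns the commanded pose from where the row before left it, along the tool's axes as they then stand; what a row does not reach is not made up. A row lasts 1/8 s, in which the tool goes at most 62.5 mm and 10.7 degrees, less where a joint would pass 70% of its speed; a pose out of reach is approached as far as the arm can. A call with a gripper value outside its range is refused whole. The fingers move at their own pace and stop on an object; "force" is the grip in N (left out, the last holds). Time passes only in rows, so rows that do not move let the fingers close. It gives the time, the measured TCP pose, the force and the opening at its end, in the units of the state.
- state(): the state, without advancing time (a new reading comes with each control period).
- snapshot(name): name is "scene" or "side" or "wrist"; returns (picture, depth): 400x640x3 uint8, red, green, blue; 400x640 float32, mm along the optical axis (not along the pixel's ray), 0 where there is no reading.
- get_calibration(name): a dict with "camera_matrix" (3x3 intrinsics, pixels), "extrinsics" (4x4, takes a point from camera to world coordinates); the wrist camera has in their place "tool_from_camera" (4x4, takes a point from camera to tool coordinates, whose origin is the TCP and whose axes are the flange's). Camera axes: x right, y down, z forward; pixel columns grow to the right and rows downward; lengths in mm; the calibration is good to about 2 mm. A picture is of the moment at which its call begins: read the wrist's pose just before it. get_calibration takes no time and is no camera call.
- finish_job(): hands the job in, once; it reports no verdict.
The state is a dict: "t": time; "qpos": joint angles; "joint_velocities": joint speeds; "effort": joint torques, N m; "position": TCP position; "ee_rot": TCP orientation; "wrist_force": force on the tool from outside, world axes, zero at the start; "ft_torque": the same for the moment, N m; "opening": finger opening in mm.
Only numpy, scipy, OpenCV 4.12 (cv2) and the standard library are available. Lean on these libraries where they do the work, as an engineer would, in place of code of your own. Each camera call takes 0.05 s, during which the arm holds its last target. There are 200 camera calls.

## Task

The award plaque lies in its gluing jig, but the wing nut of one clamp is still loose. Push the nut's wings round clockwise (seen from above) with your fingertips, in two or more separate strokes and taking the fingers off the nut between strokes, until it stops turning and the clamp is tight; then move clear. Do not pinch the wing nut, leave the round knob of the other clamp as it is, and do not disturb or pick up the things standing around.

Things in the scene. Friction and masses are not known exactly. Their poses are not given: they have to be found in the camera images.
- jig: Fixed plywood baseboard 160 (x) x 270 (y) x 18 mm, origin at the centre of its underside. On its middle lies a dark wood plaque with a brass plate (100 x 130 mm, top 33 mm above the table). A steel strap 26 mm wide and 80 mm long, along y, clamps each y side of it: the wing nut sits on the strap at the jig's y = -90 mm, the round knob on that at y = +90 mm.
- nut_mid (a point): Point on the bare metal wing nut's upright axis, half-way up its wings; its x axis runs along the wings. Two straight opposite wings, 7 mm thick, reach 40 mm out from the axis, from 11 mm below to 11 mm above this point. Hub 24 mm wide, its top 1 mm below the point; a 10 mm stud ends at most 3 mm above it. The top of the strap underneath is 22 mm below (with a 28 mm washer, 3 mm thick).
- wing_nut (a joint): Turn of the wing nut, rad, growing clockwise seen from above. Starts loose, between 0 and 1.2; stops hard at 5.5, where the strap presses on the plaque (tight). At 0 the wings lie along the jig's x. Light friction, about 0.04 N m (1.3 N at 30 mm from the axis); it stays where it is left. Nut and strap go down 3 mm per turn.
- round_knob (a joint): Turn of the black round knurled knob, 38 mm across, of the other clamp, rad. Already tight, 0 at the start: not to be turned.
- spare_nut: Bystander: loose steel nut (round ring), 26 mm across, 11 mm high, lying on the baseboard's front margin. Origin at its underside.
- glue: Bystander: white glue bottle, 38 mm across, 105 mm tall. Origin at its underside.
- trophy: Bystander: small brass trophy cup, 60 mm across, 120 mm tall. Origin at its underside.
- mug: Bystander: white mug, 76 mm across and 85 mm tall. Origin at its underside.
- eraser: Bystander: blue felt board eraser, 100 x 45 x 22 mm. Origin at its underside.
- jar: Bystander: amber glass jar with a steel lid, 56 mm across, 60 mm tall. Origin at its underside.
- tape: Bystander: cardboard ring of a used-up tape roll, 90 mm across, 25 mm high, lying flat. Origin at its underside.

How it is judged (in metres and radians):
On the way:
1. after a first stroke the fingers are off the wing nut, which is turned on by at least 0.35 rad (20 degrees; a wing's middle has moved 8 mm) but is not yet tight (distance of wing_nut_c2 from where it was at the start of the episode above 0.008 m and value of joint wing_nut below 5.1 rad and contact force between the fingers and wing_nut below 0.1 N), for 0.2 s.
At the end, for the whole second after the job is handed in: The wing nut is run down to its stop (within 0.25 rad of it, joint above 5.25) and at rest; the bystanders stand within 30 mm (the spare nut 20 mm) of where they were (value of joint wing_nut above 5.25 rad and velocity of joint wing_nut between -0.05 and 0.05 rad/s and distance of spare_nut from where it was at the start of the episode below 0.02 m and distance of each of glue, trophy, mug, eraser, jar, tape from where it was at the start of the episode below 0.03 m); the robot touches nothing.
It fails at once if the wing nut is pinched: both faces of a wing, or both sides of the hub, are pressed with more than 2.5 N at once ((contact force between the fingers and wing_nut_c2 above 2.5 N and contact force between the fingers and wing_nut_c3 above 2.5 N) or (contact force between the fingers and wing_nut_c5 above 2.5 N and contact force between the fingers and wing_nut_c6 above 2.5 N) or (contact force between the fingers and wing_nut_c0 above 2.5 N and contact force between the fingers and wing_nut_c1 above 2.5 N)).
It fails at once if the round knob is turned by more than 0.2 rad (value of joint round_knob above 0.2 rad or value of joint round_knob below -0.2 rad).
It fails at once if a bystander is moved by more than 30 mm (the spare nut 20 mm) or lifted by more than 15 mm (distance of spare_nut from where it was at the start of the episode above 0.02 m or distance of any of glue, trophy, mug, eraser, jar, tape from where it was at the start of the episode above 0.03 m or height (world z) of spare_nut above 0.034 m or height (world z) of any of glue, trophy, mug, eraser, jar, tape above 0.015 m).
It also fails if it takes over 56 s, if anything falls off the work surface, if the arm or the gripper's body presses on something with over 40 N, if the wrist force passes 120 N, or if a joint passes its speed limit or range.

## Working session

There is one attempt and no reset: what is moved stays moved. The work goes in short steps, Python scripts to look and compute and a tool call to move; the robot and the scene stay as the last step left them, time stands still between calls to the robot, and variables do not carry over. Pictures are saved under pics/ and viewed, about 8 in all and at most 12, crops included, and the job is handed in when it is done.

Besides the shell and the picture viewer there is one more tool, called after "Emit:" in YAML: its name, and indented under it one key for each argument. jog_arm: Moves the arm, as the interface text tells. Its arguments: {"type":"object","properties":{"increments":{"type":"array"},"force":{"type":"number"}},"required":["increments"]}

```bash
mkdir -p pics; cat > h.py <<'E'
import numpy as np,cv2
from cell import *
def cam(n):
    s=state(); p,d=snapshot(n); c=get_calibration(n); K=np.array(c["camera_matrix"])
    if n=="wrist":
        from scipy.spatial.transform import Rotation as R
        T=np.eye(4);T[:3,:3]=R.from_quat(s["ee_rot"]).as_matrix();T[:3,3]=s["position"]
        T=T@np.array(c["tool_from_camera"])
    else: T=np.array(c["extrinsics"])
    v,u=np.mgrid[:400,:640]
    P=np.stack([(u-K[0,2])/K[0,0]*d,(v-K[1,2])/K[1,1]*d,d],-1)@T[:3,:3].T+T[:3,3]
    P[d==0]=np.nan
    return p,d,P,K,T
def save(n,p): cv2.imwrite("pics/"+n+".png",p[...,::-1])
E
python3 - <<'E'
from h import *
s=state();print({k:np.round(v,3) for k,v in s.items()})
o=[]
for n in("scene","side"):
    p,d,P,K,T=cam(n);o.append(p);np.save(n+".npy",P);print(n,T.round(2).tolist())
o.append(cam("wrist")[0])
save("a",np.vstack([o[0],o[1]])[:,:]);print(get_calibration("wrist"),grip_depth)
cv2.imwrite("pics/w.png",o[2][...,::-1])
im=cv2.resize(np.vstack(o[:2]),(480,600));save("a",im)
save("s",o[0])
E
```

```text
{'t': np.float64(0.0), 'qpos': array([ 1.085,  0.592,  0.048,  1.61 , -0.033,  0.943, -0.034]), 'joint_velocities': array([-0.   , -0.001,  0.   , -0.002, -0.   , -0.   ,  0.   ]), 'effort': array([-2.0000e-03, -5.4870e+01,  1.5460e+00, -1.9813e+01,  9.0000e-03,
        9.0000e-03,  0.0000e+00]), 'position': array([ 277.179, -669.01 ,  230.119]), 'ee_rot': array([ 0.981,  0.195, -0.   , -0.001]), 'wrist_force': array([-0.485,  0.791, -0.324]), 'ft_torque': array([0.014, 0.041, 0.015]), 'opening': np.float64(84.998)}
scene [[-0.1, 0.62, -0.78, 1325.59], [0.99, 0.05, -0.09, 167.61], [-0.02, -0.79, -0.62, 674.79], [0.0, 0.0, 0.0, 1.0]]
side [[-0.9, -0.31, 0.31, 312.41], [-0.44, 0.62, -0.66, 633.13], [0.02, -0.72, -0.69, 650.56], [0.0, 0.0, 0.0, 1.0]]
{'camera_matrix': array([[324.41942232,   0.        , 320.03343252],
       [  0.        , 324.41942232, 201.93175674],
       [  0.        ,   0.        ,   1.        ]]), 'tool_from_camera': array([[-9.68402904e-04, -9.63978254e-01, -2.65979300e-01,
         6.59948921e+01],
       [ 9.99999424e-01, -1.05636644e-03,  1.87653432e-04,
         9.88849743e-01],
       [-4.61865434e-04, -2.65978965e-01,  9.63978722e-01,
        -1.42898804e+02],
       [ 0.00000000e+00,  0.00000000e+00,  0.00000000e+00,
         1.00000000e+00]])} 18.700000000000003
```

View pics/s.png

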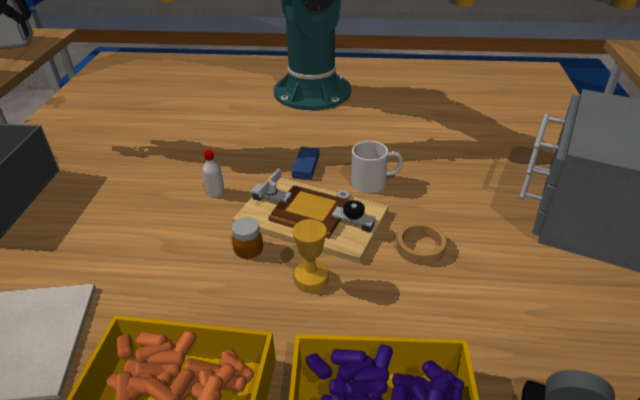

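The scene view shows the wing nut at about (270,187), the black knob at (354,210), the glue at (213,175) and the jar at (247,238). The trophy is at (311,260), the mug at (370,165), the eraser at (306,163) and the spare nut at (343,196).

```bash
python3 - <<'E'
from h import *
P=np.load("scene.npy")
for n,(u,v) in dict(nut=(270,187),nutwing=(274,181),knob=(354,210),plate=(315,205),glue=(213,180),jar=(247,228),troph=(311,235),mug=(370,170),eraser=(306,163),spare=(343,194),tape=(421,232),c1=(237,216),c2=(361,252),c3=(386,212)).items(): print(n,P[v,u].round(0))
Q=np.load("scene.npy").reshape(-1,3);S=np.load("side.npy").reshape(-1,3);A=np.vstack([Q,S])
c=P[205,315]
# height map top-down, 1 px=1mm
H=np.zeros((500,500),np.float32)
for x,y,z in A[~np.isnan(A[:,0])]:
    i=int(c[0]+250-x);j=int(c[1]+250-y)
    if 0<=i<500 and 0<=j<500 and z<150:H[i,j]=max(H[i,j],z)
cv2.imwrite("pics/h.png",cv2.dilate(np.clip(H*2,0,255).astype(np.uint8),np.ones((3,3))))
E
```

```text
nut [535. -22.  60.]
nutwing [520. -16.  64.]
knob [594. 148.  62.]
plate [552.  69.  34.]
glue [ 504. -148.   47.]
jar [660. -41.  62.]
troph [731.  84. 120.]
mug [461. 174.  60.]
eraser [394.  32.  24.]
spare [498. 121.  23.]
tape [586. 277.   8.]
c1 [578. -84.  17.]
c2 [661. 164.  19.]
c3 [533. 210.  10.]
```

View pics/h.png

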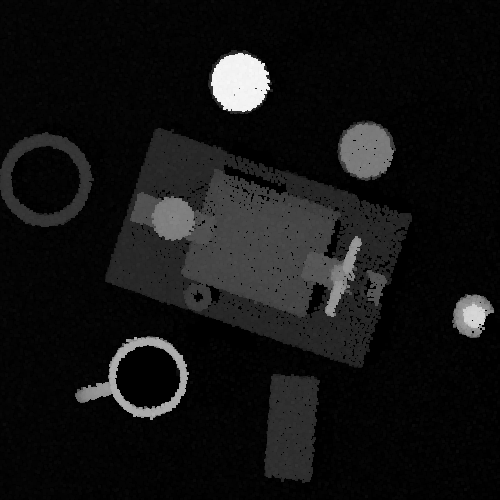

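The top-down height map shows the wings running from (357,238) to (330,315), centred near (344,277), so they lie nearly along the jig's x and the joint is near 0. Nothing tall stands close to the nut. I'll refine the nut's position and work out the move.

```bash
python3 - <<'E'
from h import *
A=np.vstack([np.load(f+".npy").reshape(-1,3) for f in("scene","side")])
m=(np.hypot(A[:,0]-525,A[:,1]+25)<50)&(A[:,2]>54)&(A[:,2]<80)
B=A[m];c,sz,a=cv2.minAreaRect(B[:,:2].astype(np.float32))
u=np.linalg.svd(B[:,:2]-B[:,:2].mean(0),full_matrices=False)[2][0]
print(len(B),c,sz,a,np.degrees(np.arctan2(u[1],u[0])),np.percentile(B[:,2],[50,90,98]))
m=(np.hypot(A[:,0]-525,A[:,1]+25)<50)&(A[:,2]>27)&(A[:,2]<36);print(np.percentile(A[m,2],[20,50,80]))
from scipy.spatial.transform import Rotation as R
s=state();r=R.from_quat(s["ee_rot"]);print(r.inv().apply(np.array([*c,230])-s["position"]),r.as_matrix().round(3))
E
```

```text
594 (526.3474731445312, -23.077579498291016) (21.11111831665039, 81.02090454101562) 62.777164459228516 -21.05313049929639 [65.90937659 74.74436976 76.23928547]
[32.41744234 33.6555899  34.48031964]
[ 477.46665024 -501.49254436    1.24074063] [[ 0.924  0.383 -0.001]
 [ 0.383 -0.924  0.002]
 [-0.    -0.002 -1.   ]]
```

Emit:
jog_arm:
  increments:
    - {"x": 34, "y": -36}
    - {"x": 34, "y": -36}
    - {"x": 34, "y": -36}
    - {"x": 34, "y": -36}
    - {"x": 34, "y": -36}
    - {"x": 34, "y": -36}
    - {"x": 34, "y": -36}
    - {"x": 34, "y": -36}
    - {"x": 34, "y": -36}
    - {"x": 34, "y": -36}
    - {"x": 34, "y": -36}
    - {"x": 34, "y": -36}
    - {"x": 34, "y": -36}
    - {"x": 35, "y": -34}
    - {"gripper": 60}
    - {"gripper": 60}

```text
schema error: expected keys x, y, z, spin, gripper
```

```bash
cat > look.py <<'E'
import sys
from h import *
from scipy.spatial.transform import Rotation as R
s=state();r=R.from_quat(s["ee_rot"]);M=r.as_matrix()
print("t",s["t"],"pos",s["position"].round(1),"q",np.round(s["qpos"],2),"open",s["opening"],"F",np.round(s["wrist_force"],1),"toolx deg",np.degrees(np.arctan2(M[1,0],M[0,0])).round(1))
p,d,P,K,T=cam("wrist");save(sys.argv[1],p)
m=(np.hypot(P[...,0]-525,P[...,1]+23)<48)
z=P[...,2];print("z hist",np.histogram(z[m],bins=np.arange(14,90,4)))
lo=float(sys.argv[2]);B=P[m&(z>lo)&(z<82)]
if len(B)>20:
    c,sz,a=cv2.minAreaRect(B[:,:2].astype(np.float32));u=np.linalg.svd(B[:,:2]-B[:,:2].mean(0),full_matrices=False)[2][0]
    print(len(B),"centre",c,sz,"wing deg",np.degrees(np.arctan2(u[1],u[0])),"z",np.percentile(B[:,2],[50,90]))
    print("to nut in tool",r.inv().apply(np.array([*c,0])-s["position"]))
E
python3 look.py w1 68
```

```text
t 0.15 pos [ 277.3 -669.2  230.4] q [ 1.08  0.59  0.05  1.61 -0.03  0.94 -0.03] open 85.52401982145 F [-0.1  0.5  0.5] toolx deg 22.5
z hist (array([0, 0, 0, 0, 0, 0, 0, 0, 0, 0, 0, 0, 0, 0, 0, 0, 0, 0]), array([14, 18, 22, 26, 30, 34, 38, 42, 46, 50, 54, 58, 62, 66, 70, 74, 78,
       82, 86]))
```

View pics/w1.png

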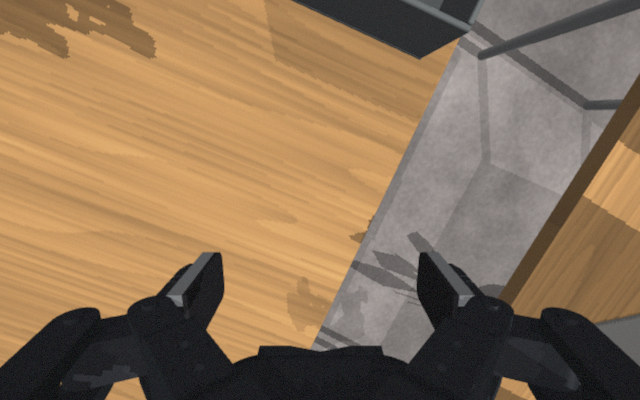

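The wrist picture shows only table, a bin and the dark box's edge, because the move was refused: every row needs all the keys. I'll resend it in full, with a short rise first for clearance.

Emit:
jog_arm:
  increments:
    - {"x": 0, "y": 0, "z": -30, "spin": 0, "gripper": 100}
    - {"x": 0, "y": 0, "z": -30, "spin": 0, "gripper": 100}
    - {"x": 34, "y": -36, "z": 0, "spin": 0, "gripper": 100}
    - {"x": 34, "y": -36, "z": 0, "spin": 0, "gripper": 100}
    - {"x": 34, "y": -36, "z": 0, "spin": 0, "gripper": 100}
    - {"x": 34, "y": -36, "z": 0, "spin": 0, "gripper": 100}
    - {"x": 34, "y": -36, "z": 0, "spin": 0, "gripper": 100}
    - {"x": 34, "y": -36, "z": 0, "spin": 0, "gripper": 100}
    - {"x": 34, "y": -36, "z": 0, "spin": 0, "gripper": 100}
    - {"x": 34, "y": -36, "z": 0, "spin": 0, "gripper": 100}
    - {"x": 34, "y": -36, "z": 0, "spin": 0, "gripper": 100}
    - {"x": 34, "y": -36, "z": 0, "spin": 0, "gripper": 60}
    - {"x": 34, "y": -36, "z": 0, "spin": 0, "gripper": 60}
    - {"x": 34, "y": -36, "z": 0, "spin": 0, "gripper": 60}
    - {"x": 34, "y": -36, "z": 0, "spin": 0, "gripper": 60}
    - {"x": 35, "y": -34, "z": 0, "spin": 0, "gripper": 60}
    - {"x": 0, "y": 0, "z": 30, "spin": 0, "gripper": 60}
    - {"x": 0, "y": 0, "z": 30, "spin": 0, "gripper": 60}
    - {"x": 0, "y": 0, "z": 0, "spin": 0, "gripper": 60}
    - {"x": 0, "y": 0, "z": 0, "spin": 0, "gripper": 60}

```text
t: 2.7
position: [526.6, -23.5, 232.1]
ee_rot: [0.981, 0.195, 0.001, 0.0]
wrist_force: [1.2, -0.1, -0.2]
opening: 51.1
```

```bash
python3 look.py w2 68
```

```text
t 2.7 pos [526.6 -23.5 232.1] q [ 0.1   0.35 -0.18  2.05  0.09  0.75 -1.31] open 51.10090123090036 F [ 1.2 -0.1 -0.2] toolx deg 22.5
z hist (array([ 875, 1436,    7,    6,  957,  159,  798,  615,   22,   17,   50,
         81,  279,   45,  237,  276,    0,    0]), array([14, 18, 22, 26, 30, 34, 38, 42, 46, 50, 54, 58, 62, 66, 70, 74, 78,
       82, 86]))
527 centre (525.4183959960938, -27.102861404418945) (7.230441570281982, 78.75811767578125) wing deg 158.83404867910994 z [74.06170897 75.24881243]
to nut in tool [ -2.70042173   2.74423857 232.08645721]
```

View pics/w2.png

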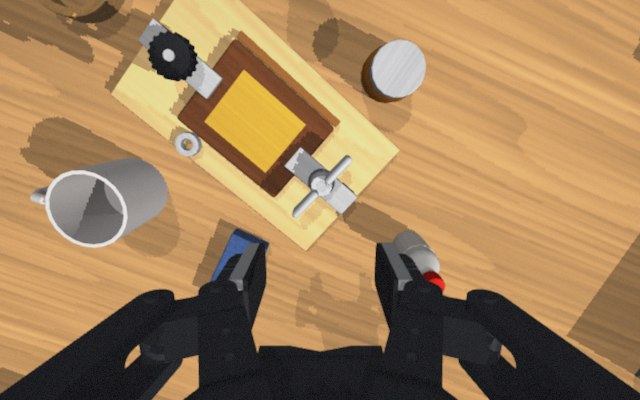

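The wrist picture shows the nut at (322,183) with its wings along the board's short side. The wings measure 7.2 x 78.8 mm with their top at about 75 mm, centred at (525.4, -27.1) and at -21°, which agrees with the sizes given. I'll centre over it and turn the tool about 75° behind the wings.

Emit:
jog_arm:
  increments:
    - {"x": -2.7, "y": 2.7, "z": 0, "spin": 0, "gripper": 60}
    - {"x": 0, "y": 0, "z": 0, "spin": -0.18, "gripper": 60}
    - {"x": 0, "y": 0, "z": 0, "spin": -0.18, "gripper": 60}
    - {"x": 0, "y": 0, "z": 0, "spin": -0.18, "gripper": 60}
    - {"x": 0, "y": 0, "z": 0, "spin": -0.18, "gripper": 60}
    - {"x": 0, "y": 0, "z": 0, "spin": -0.18, "gripper": 60}
    - {"x": 0, "y": 0, "z": 0, "spin": -0.18, "gripper": 60}
    - {"x": 0, "y": 0, "z": 20, "spin": -0.18, "gripper": 60}
    - {"x": 0, "y": 0, "z": 20, "spin": -0.18, "gripper": 60}
    - {"x": 0, "y": 0, "z": 20, "spin": -0.18, "gripper": 60}
    - {"x": 0, "y": 0, "z": 20, "spin": -0.18, "gripper": 60}
    - {"x": 0, "y": 0, "z": 20, "spin": -0.18, "gripper": 60}
    - {"x": 0, "y": 0, "z": 20, "spin": -0.18, "gripper": 60}
    - {"x": 0, "y": 0, "z": 0, "spin": 0, "gripper": 60}
    - {"x": 0, "y": 0, "z": 0, "spin": 0, "gripper": 60}

```text
t: 4.62
position: [525.3, -27.2, 112.2]
ee_rot: [0.292, 0.957, 0.0, 0.001]
wrist_force: [-0.4, 0.3, 0.1]
opening: 51.2
```

```bash
python3 look.py w3 68
```

```text
t 4.625 pos [525.3 -27.2 112.2] q [ 0.4   0.59 -0.6   2.13  0.6   0.59  0.36] open 51.15329008756085 F [-0.4  0.3  0.1] toolx deg 146.1
z hist (array([1892, 3246,   38,   57, 2079,  296, 1921, 1301,   52,   55,   62,
        130,  650,   65,  577,  661,    0,    0]), array([14, 18, 22, 26, 30, 34, 38, 42, 46, 50, 54, 58, 62, 66, 70, 74, 78,
       82, 86]))
1274 centre (523.8409423828125, -26.192052841186523) (7.0509114265441895, 79.30882263183594) wing deg -21.296595604505416 z [74.04139532 75.18665645]
to nut in tool [ 1.94459278e+00 -4.11024368e-02  1.12196984e+02]
```

View pics/w3.png

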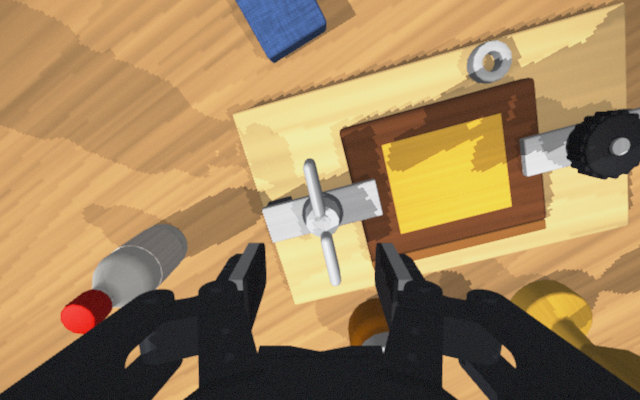

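The wrist picture shows the nut at (320,215) with its wings upright in the image, and the fingers will straddle it across the strap. The centre agrees to 2 mm. I'll go down and start stroke 1.

Emit:
jog_arm:
  increments:
    - {"x": 1, "y": 0, "z": 20, "spin": 0, "gripper": 60}
    - {"x": 0, "y": 0, "z": 20, "spin": 0, "gripper": 60}
    - {"x": 0, "y": 0, "z": 18, "spin": 0, "gripper": 60}
    - {"x": 0, "y": 0, "z": 0, "spin": 0, "gripper": 60}
    - {"x": 0, "y": 0, "z": 0, "spin": 0.12, "gripper": 60}
    - {"x": 0, "y": 0, "z": 0, "spin": 0.12, "gripper": 60}
    - {"x": 0, "y": 0, "z": 0, "spin": 0.12, "gripper": 60}
    - {"x": 0, "y": 0, "z": 0, "spin": 0.12, "gripper": 60}
    - {"x": 0, "y": 0, "z": 0, "spin": 0.12, "gripper": 60}
    - {"x": 0, "y": 0, "z": 0, "spin": 0.12, "gripper": 60}
    - {"x": 0, "y": 0, "z": 0, "spin": 0.12, "gripper": 60}
    - {"x": 0, "y": 0, "z": 0, "spin": 0.12, "gripper": 60}
    - {"x": 0, "y": 0, "z": 0, "spin": 0.12, "gripper": 60}
    - {"x": 0, "y": 0, "z": 0, "spin": 0.12, "gripper": 60}
    - {"x": 0, "y": 0, "z": 0, "spin": 0.12, "gripper": 60}
    - {"x": 0, "y": 0, "z": 0, "spin": 0.12, "gripper": 60}
    - {"x": 0, "y": 0, "z": 0, "spin": 0.12, "gripper": 60}
    - {"x": 0, "y": 0, "z": 0, "spin": 0.12, "gripper": 60}

```text
t: 6.92
position: [525.1, -25.1, 54.2]
ee_rot: [0.907, 0.421, 0.002, -0.0]
wrist_force: [0.6, 0.7, -0.8]
opening: 51.3
```

```bash
python3 look.py w4 66
```

```text
t 6.925 pos [525.1 -25.1  54.2] q [ 0.02  0.63 -0.08  2.17  0.14  0.35 -0.87] open 51.26170524215487 F [ 0.6  0.7 -0.8] toolx deg 49.8
z hist (array([1901, 4332,    0,    6, 3874,  559, 3082, 1189,  146,  157,  350,
        742, 1614,  769, 1738, 1317,  461,  505]), array([14, 18, 22, 26, 30, 34, 38, 42, 46, 50, 54, 58, 62, 66, 70, 74, 78,
       82, 86]))
4285 centre (524.4797973632812, -25.26702880859375) (32.04608917236328, 77.98502349853516) wing deg -54.52458151808049 z [73.62436759 78.27662444]
to nut in tool [-0.72057909 -0.4681514  54.19494459]
```

View pics/w4.png

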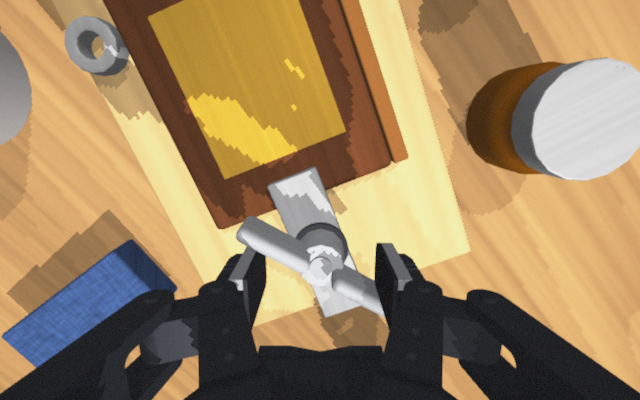

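The wrist picture shows the fingers pushing the two wings' trailing faces, left wing at (275,240) and right wing at (360,290), with low force. I'll continue the stroke, back off and lift.

Emit:
jog_arm:
  increments:
    - {"x": 0, "y": 0, "z": 0, "spin": 0.12, "gripper": 60}
    - {"x": 0, "y": 0, "z": 0, "spin": 0.12, "gripper": 60}
    - {"x": 0, "y": 0, "z": 0, "spin": 0.12, "gripper": 60}
    - {"x": 0, "y": 0, "z": 0, "spin": 0.12, "gripper": 60}
    - {"x": 0, "y": 0, "z": 0, "spin": 0.12, "gripper": 60}
    - {"x": 0, "y": 0, "z": 0, "spin": 0.12, "gripper": 60}
    - {"x": 0, "y": 0, "z": 0, "spin": 0.12, "gripper": 60}
    - {"x": 0, "y": 0, "z": 0, "spin": 0.12, "gripper": 60}
    - {"x": 0, "y": 0, "z": 0, "spin": 0.12, "gripper": 60}
    - {"x": 0, "y": 0, "z": 0, "spin": 0.12, "gripper": 60}
    - {"x": 0, "y": 0, "z": 0, "spin": 0.12, "gripper": 60}
    - {"x": 0, "y": 0, "z": 0, "spin": 0.12, "gripper": 60}
    - {"x": 0, "y": 0, "z": 0, "spin": 0.06, "gripper": 60}
    - {"x": 0, "y": 0, "z": 0, "spin": -0.15, "gripper": 60}
    - {"x": 0, "y": 0, "z": 0, "spin": -0.15, "gripper": 60}
    - {"x": 0, "y": 0, "z": -20, "spin": 0, "gripper": 60}
    - {"x": 0, "y": 0, "z": -20, "spin": 0, "gripper": 60}
    - {"x": 0, "y": 0, "z": -20, "spin": 0, "gripper": 60}
    - {"x": 0, "y": 0, "z": 0, "spin": 0, "gripper": 60}
    - {"x": 0, "y": 0, "z": 0, "spin": 0, "gripper": 60}

```text
t: 9.48
position: [523.3, -26.3, 113.0]
ee_rot: [0.987, -0.163, -0.0, -0.0]
wrist_force: [-0.7, -0.7, -0.1]
opening: 51.4
```

```bash
python3 look.py w5 66
```

```text
t 9.475 pos [523.3 -26.3 113. ] q [-0.23  0.54  0.27  2.16 -0.3   0.48 -1.64] open 51.42022593898809 F [-0.7 -0.7 -0.1] toolx deg -18.7
z hist (array([1875, 3356,   64,   86, 1862,  314, 2584,  272,   61,   49,  140,
        465,  488,  167, 1069,  140,    0,    0]), array([14, 18, 22, 26, 30, 34, 38, 42, 46, 50, 54, 58, 62, 66, 70, 74, 78,
       82, 86]))
1376 centre (525.1106567382812, -27.01740074157715) (79.11314392089844, 7.293302536010742) wing deg -156.18146248325647 z [72.85189738 74.01632299]
to nut in tool [  2.02212116   0.13504399 112.96173244]
```

The fingers are off the nut. The wings went from -21° to -156°, about 2.35 rad, and dropped 1.1 mm, which matches 3 mm per turn. I'll turn the tool back above the nut for stroke 2.

Emit:
jog_arm:
  increments:
    - {"x": 1.5, "y": 0, "z": 0, "spin": -0.18, "gripper": 60}
    - {"x": 0, "y": 0, "z": 0, "spin": -0.18, "gripper": 60}
    - {"x": 0, "y": 0, "z": 0, "spin": -0.18, "gripper": 60}
    - {"x": 0, "y": 0, "z": 0, "spin": -0.18, "gripper": 60}
    - {"x": 0, "y": 0, "z": 0, "spin": -0.18, "gripper": 60}
    - {"x": 0, "y": 0, "z": 0, "spin": -0.18, "gripper": 60}
    - {"x": 0, "y": 0, "z": 0, "spin": -0.18, "gripper": 60}
    - {"x": 0, "y": 0, "z": 0, "spin": -0.18, "gripper": 60}
    - {"x": 0, "y": 0, "z": 0, "spin": -0.18, "gripper": 60}
    - {"x": 0, "y": 0, "z": 0, "spin": -0.18, "gripper": 60}
    - {"x": 0, "y": 0, "z": 0, "spin": -0.18, "gripper": 60}
    - {"x": 0, "y": 0, "z": 0, "spin": -0.18, "gripper": 60}
    - {"x": 0, "y": 0, "z": 0, "spin": -0.18, "gripper": 60}
    - {"x": 0, "y": 0, "z": 0, "spin": -0.18, "gripper": 60}
    - {"x": 0, "y": 0, "z": 0, "spin": -0.18, "gripper": 60}
    - {"x": 0, "y": 0, "z": 0, "spin": -0.18, "gripper": 60}
    - {"x": 0, "y": 0, "z": 0, "spin": -0.18, "gripper": 60}
    - {"x": 0, "y": 0, "z": 0, "spin": -0.18, "gripper": 60}
    - {"x": 0, "y": 0, "z": 0, "spin": 0, "gripper": 60}
    - {"x": 0, "y": 0, "z": 0, "spin": 0, "gripper": 60}

```text
t: 12.02
position: [524.8, -27.0, 112.8]
ee_rot: [0.116, 0.993, 0.0, -0.001]
wrist_force: [0.4, 0.9, 0.0]
opening: 51.0
```

```bash
python3 look.py w6 66
```

```text
t 12.025 pos [524.8 -27.  112.8] q [ 0.43  0.6  -0.63  2.12  0.62  0.61  0.7 ] open 51.02473629706456 F [0.4 0.9 0. ] toolx deg 166.7
z hist (array([2063, 3140,   62,   69, 1893,  269, 2653,  255,   56,   52,  122,
        479,  426,  152, 1072,  126,    0,    0]), array([14, 18, 22, 26, 30, 34, 38, 42, 46, 50, 54, 58, 62, 66, 70, 74, 78,
       82, 86]))
1350 centre (523.7808837890625, -26.916839599609375) (78.9053955078125, 8.107694625854492) wing deg 23.821698851250215 z [72.79563891 73.97839855]
to nut in tool [  0.82678661  -0.19559124 112.78257513]
```

Emit:
jog_arm:
  increments:
    - {"x": 0, "y": 0, "z": 20, "spin": 0, "gripper": 60}
    - {"x": 0, "y": 0, "z": 20, "spin": 0, "gripper": 60}
    - {"x": 0, "y": 0, "z": 20, "spin": 0, "gripper": 60}
    - {"x": 0, "y": 0, "z": 0, "spin": 0, "gripper": 60}
    - {"x": 0, "y": 0, "z": 0, "spin": 0.12, "gripper": 60}
    - {"x": 0, "y": 0, "z": 0, "spin": 0.12, "gripper": 60}
    - {"x": 0, "y": 0, "z": 0, "spin": 0.12, "gripper": 60}
    - {"x": 0, "y": 0, "z": 0, "spin": 0.12, "gripper": 60}
    - {"x": 0, "y": 0, "z": 0, "spin": 0.12, "gripper": 60}
    - {"x": 0, "y": 0, "z": 0, "spin": 0.12, "gripper": 60}
    - {"x": 0, "y": 0, "z": 0, "spin": 0.12, "gripper": 60}
    - {"x": 0, "y": 0, "z": 0, "spin": 0.12, "gripper": 60}
    - {"x": 0, "y": 0, "z": 0, "spin": 0.12, "gripper": 60}
    - {"x": 0, "y": 0, "z": 0, "spin": 0.12, "gripper": 60}
    - {"x": 0, "y": 0, "z": 0, "spin": 0.12, "gripper": 60}
    - {"x": 0, "y": 0, "z": 0, "spin": 0.12, "gripper": 60}
    - {"x": 0, "y": 0, "z": 0, "spin": 0.12, "gripper": 60}
    - {"x": 0, "y": 0, "z": 0, "spin": 0.12, "gripper": 60}
    - {"x": 0, "y": 0, "z": 0, "spin": 0.12, "gripper": 60}
    - {"x": 0, "y": 0, "z": 0, "spin": 0.12, "gripper": 60}

```text
t: 14.58
position: [525.5, -25.7, 54.1]
ee_rot: [0.88, 0.475, 0.001, -0.0]
wrist_force: [0.1, 2.0, -1.0]
opening: 51.0
```

Emit:
jog_arm:
  increments:
    - {"x": 0, "y": 0, "z": 0, "spin": 0.12, "gripper": 60}
    - {"x": 0, "y": 0, "z": 0, "spin": 0.12, "gripper": 60}
    - {"x": 0, "y": 0, "z": 0, "spin": 0.12, "gripper": 60}
    - {"x": 0, "y": 0, "z": 0, "spin": 0.12, "gripper": 60}
    - {"x": 0, "y": 0, "z": 0, "spin": 0.12, "gripper": 60}
    - {"x": 0, "y": 0, "z": 0, "spin": 0.12, "gripper": 60}
    - {"x": 0, "y": 0, "z": 0, "spin": 0.12, "gripper": 60}
    - {"x": 0, "y": 0, "z": 0, "spin": 0.12, "gripper": 60}
    - {"x": 0, "y": 0, "z": 0, "spin": 0.1, "gripper": 60}
    - {"x": 0, "y": 0, "z": 0, "spin": 0.05, "gripper": 60}

```text
t: 15.82
position: [524.9, -25.8, 53.8]
ee_rot: [0.998, -0.059, -0.0, -0.001]
wrist_force: [-1.2, 0.8, -1.3]
opening: 51.3
```

```bash
python3 -c "
from h import *
s=state();print(s['t'],s['ft_torque'],s['wrist_force'],s['qpos'],s['ee_rot'])"
```

```text
15.825 [0.16042153 0.17789761 0.02861747] [-1.19103609  0.81631129 -1.34206709] [-0.18469909  0.64005814  0.20425984  2.1746001  -0.35769006  0.35817014
 -1.37233711] [ 9.98252771e-01 -5.90825371e-02 -1.93879929e-04 -7.87810424e-04]
```

Emit:
jog_arm:
  increments:
    - {"x": 0, "y": 0, "z": 0, "spin": 0.08, "gripper": 60}
    - {"x": 0, "y": 0, "z": 0, "spin": 0.08, "gripper": 60}
    - {"x": 0, "y": 0, "z": 0, "spin": 0.08, "gripper": 60}
    - {"x": 0, "y": 0, "z": 0, "spin": 0.08, "gripper": 60}
    - {"x": 0, "y": 0, "z": 0, "spin": 0.04, "gripper": 60}
    - {"x": 0, "y": 0, "z": 0, "spin": 0.04, "gripper": 60}
    - {"x": 0, "y": 0, "z": 0, "spin": 0, "gripper": 60}

```text
t: 16.7
position: [525.4, -26.6, 53.5]
ee_rot: [0.967, -0.256, 0.0, -0.0]
wrist_force: [-0.4, 1.0, 0.4]
opening: 51.2
```

```bash
python3 -c "
from h import *
s=state();print(s['t'],s['ft_torque'],s['wrist_force'],s['qpos'],s['ee_rot'])
print(2*np.degrees(np.arctan2(s['ee_rot'][1],s['ee_rot'][0])))"
```

```text
16.7 [0.33797749 0.06873814 0.06910481] [-0.39407722  1.04876982  0.39686958] [-0.25199333  0.65332377  0.29973292  2.17703264 -0.5103295   0.37690732
 -1.61920279] [ 9.66790738e-01 -2.55569117e-01  2.16818759e-04 -2.21942056e-04]
-29.614622664012824
```

Emit:
jog_arm:
  increments:
    - {"x": 0, "y": 0, "z": 0, "spin": 0.04, "gripper": 60}
    - {"x": 0, "y": 0, "z": 0, "spin": 0.04, "gripper": 60}
    - {"x": 0, "y": 0, "z": 0, "spin": 0.04, "gripper": 60}
    - {"x": 0, "y": 0, "z": 0, "spin": 0, "gripper": 60}

```text
t: 17.2
position: [524.8, -25.8, 53.3]
ee_rot: [0.95, -0.312, -0.001, -0.0]
wrist_force: [-2.5, 4.8, 2.7]
opening: 51.7
```

```bash
python3 -c "
from h import *
s=state();print(s['t'],s['ft_torque'],s['wrist_force'])
print(2*np.degrees(np.arctan2(s['ee_rot'][1],s['ee_rot'][0])))"
```

```text
17.2 [1.08751349 0.31829054 0.75443286] [-2.54410682  4.84765506  2.70256443]
-36.30715404504505
```

The moment about the vertical rose to 0.75 N m, so the nut is at its stop. I'll back off, lift and check.

Emit:
jog_arm:
  increments:
    - {"x": 0, "y": 0, "z": 0, "spin": -0.1, "gripper": 60}
    - {"x": 0, "y": 0, "z": 0, "spin": -0.15, "gripper": 60}
    - {"x": 0, "y": 0, "z": -20, "spin": 0, "gripper": 60}
    - {"x": 0, "y": 0, "z": -30, "spin": 0, "gripper": 60}
    - {"x": 0, "y": 0, "z": -40, "spin": 0, "gripper": 60}
    - {"x": 0, "y": 0, "z": -50, "spin": 0, "gripper": 60}
    - {"x": 0, "y": 0, "z": -30, "spin": 0, "gripper": 60}
    - {"x": 0, "y": 0, "z": 0, "spin": 0, "gripper": 60}
    - {"x": 0, "y": 0, "z": 0, "spin": 0, "gripper": 60}

```text
t: 18.32
position: [524.9, -27.7, 222.7]
ee_rot: [0.981, -0.194, 0.0, 0.0]
wrist_force: [0.0, 0.4, 0.9]
opening: 51.2
```

```bash
python3 look.py w7 66; python3 - <<'E'
from h import *
p,d,P,K,T=cam("scene");save("s2",p);O=np.load("scene.npy")
for n,(u,v) in dict(knob=(354,210),glue=(213,180),jar=(247,228),troph=(311,235),mug=(370,170),eraser=(306,163),spare=(343,194),tape=(421,232)).items(): print(n,O[v,u].round(0),P[v,u].round(0))
E
```

```text
t 18.325 pos [524.9 -27.7 222.7] q [-0.41  0.39  0.5   2.08 -0.27  0.74 -1.7 ] open 51.18919073801069 F [0.  0.4 0.9] toolx deg -22.3
z hist (array([1111, 1605,   25,   20,  901,  271, 1229,   72,   22,   28,   55,
        249,  143,  100,  444,    1,    0,    0]), array([14, 18, 22, 26, 30, 34, 38, 42, 46, 50, 54, 58, 62, 66, 70, 74, 78,
       82, 86]))
545 centre (524.8855590820312, -27.062963485717773) (79.16934204101562, 7.444774150848389) wing deg -154.06985065265553 z [71.42793877 72.57586331]
to nut in tool [ -0.27754362  -0.74189331 222.67483616]
knob [594. 148.  62.] [594. 148.  61.]
glue [ 504. -148.   47.] [ 503. -149.   47.]
jar [660. -41.  62.] [660. -41.  62.]
troph [731.  84. 120.] [732.  84. 121.]
mug [461. 174.  60.] [461. 174.  60.]
eraser [394.  32.  24.] [390.  31.  21.]
spare [498. 121.  23.] [496. 121.  21.]
tape [586. 277.   8.] [584. 277.   6.]
```

View pics/w7.png

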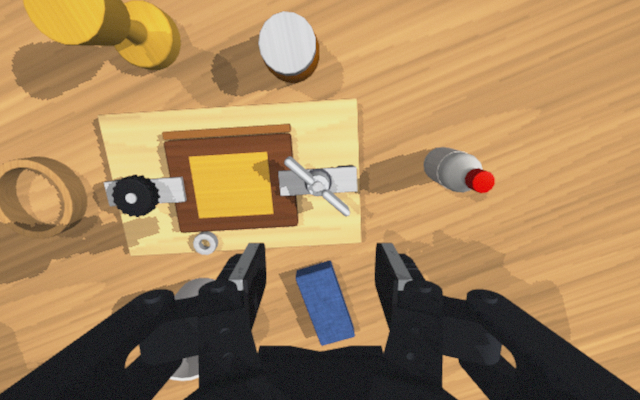

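The wrist picture shows the nut at (318,183), with the wings turned and everything else in place. The wing angle of -334° relative to the jig gives a joint value of about 5.5 rad, and the 2.6 mm drop agrees with that. The gripper is clear at z = 223 mm.

```bash
python3 -c "
from cell import *
print(finish_job())"
```

```text
the job is handed in; nothing more can be done
None
```

The wing nut is tight at its stop, and I've handed the job in (18.4 s of the 56 s used). I pushed it clockwise with the half-open fingers on either side of it, in two separate strokes. Stroke 1 turned it about 2.35 rad, then I lifted the fingers off. Stroke 2 ran it on until the moment about the vertical rose to 0.75 N m. I then backed off and lifted 170 mm clear.

**Nut:** in the last check the wings had turned 313° (5.46 rad) in all, which puts the joint at about 5.5 rad. They had dropped 2.6 mm, which agrees with 3 mm per turn.

**Bystanders and knob:** the bystanders measure within 5 mm of where they were. The round knob's position is also unchanged; I didn't measure its rotation, but the fingers never came near it.

**Contact:** the wrist force was under 1 N after lifting, so nothing is being touched. The only disagreement was 1–2 mm between measurements of the nut's centre, within the calibration's accuracy. One early move call was refused for missing keys and had no effect.

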